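# Eject the white reference tile from the dial caddy

## Task

The analyser's white check is due: turn the cover of the round caddy until its slot lies over the bay that holds the white reference tile, then push the sprung slide outward right home to its stop, so that the tile is driven past the spring rollers and stands out of the mouth. Stop pushing as soon as you feel the solid stop - do not force it - and let the slide spring back; the two dishes stay in their bays and the other things on the desk stay where they are.

Things in the scene. Friction and masses are not known exactly. Their poses are not given: they have to be found in the camera images.
- caddy: fixed round black tray, 200 mm across, plate 4 mm thick; origin at the centre of its underside, on the desk; the cover turns about its upright z axis. Three bays, centres 52 mm from the axis, along the caddy's +y, -y and -x (the -x bay faces the robot at yaw 0). The quarter round +x is solid: there the cover is parked
- cover: clear plate, 182 mm across, with a metal band; top 28 mm above the desk. Turns without end either way and stays where left (friction about 0.35 N m). Origin on the axis at desk height; its +x points along the 19 mm wide radial slot and out through the mouth. The tile comes out only with the slot within about 5 degrees of the bay's centre
- rib_top (a point): centre of the top of the black grip rib of the cover, 64 mm above the desk, on the cover's -x side, 68 mm from the axis; the rib is 40 mm long (radially), 14 mm wide and stands 36 mm up from the plate
- slide: steel push slide on the cover, moving along the cover's +x (outward); its foot goes through the slot and pushes what lies in the bay. Origin at desk height under its middle, at x = 10 mm in the cover's frame when sprung home. Its black handle is a plate 32 mm wide, 12 mm thick (6 mm either side of the origin), from 38 to 82 mm above the desk. Bent by pushes over 30 N
- mouth (a point): middle of the mouth in the cover's band, 16 mm above the desk, 91.5 mm from the axis on the cover's +x. Over it an outlet gate is clamped to the cover: aluminium bridge 104 mm wide, up to 41 mm high (54 mm with its screws), reaching out to at most 142 mm from the axis; below it a sprung roller either side of the mouth holds the tile back
- push_face (a point): middle of the inner face of the slide's handle, 68 mm above the desk, facing the cover's -x: push here, outward. The spring takes 2 to 5 N; the rollers add up to 10 N over some 20 mm, then let the tile past. The stop is felt as a steep rise a few mm later. It lies 56 to 79 mm from home, as the gate happens to be clamped, so the stroke must be felt
- tile: white reference tile in a round black holder, 60 mm across, 12 mm high, about 0.14 kg, lying in one of the three bays under the clear cover; origin at the centre of its underside. Driven past the rollers it comes to lie 110 to 155 mm from the caddy's axis, part of it over the edge of the tray
- empty_dish: empty aluminium dish, 66 mm across, 12 mm high, in another bay; origin at the centre of its underside
- meal_dish: aluminium dish filled with meal, 66 mm across, 12 mm high, in the third bay; origin at the centre of its underside
- stapler: black desk stapler, 135 x 34 x 40 mm, lying loose to the left; origin at the centre of its underside
- brush: cleaning brush with a wooden handle, 169 mm long, lying loose to the left; origin at the centre of its underside

How it is judged (in metres and radians):
On the way, in this order (a step that is already met when the one before it is completed fails the run):
1. the slot of the cover lies over the tile's bay, the slide still home (x of tile in the frame of cover above 0.03 m and y of tile in the frame of cover between -0.008 and 0.008 m and x of slide in the frame of cover below 0.016 m), for 0.2 s.
2. the slide is pushed through and has driven the tile out past the rollers (x of slide in the frame of cover above 0.06 m and horizontal distance between tile and caddy above 0.096 m), for 0.05 s.
At the end, for the whole second after the job is handed in: The tile lies at rest and flat in front of the mouth, past the rollers (its centre 107 to 175 mm from the caddy's axis); the slide has sprung back home (within 4 mm); both dishes are still in their bays (centres within 65 mm of the axis) (horizontal distance between tile and caddy between 0.107 and 0.175 m and x of tile in the frame of cover above 0.1 m and height (world z) of tile below 0.012 m and angle between tile's own z axis and vertical below 0.2 rad and linear speed of tile below 0.02 m/s and x of slide in the frame of cover below 0.014 m and horizontal distance between each of empty_dish, meal_dish and caddy below 0.065 m); the robot touches nothing.
It fails at once if the slide is forced: pushed with more than 30 N (contact force between slide and the fingers above 30 N or contact force between slide and the arm above 30 N).
It fails at once if a dish is brought out of its bay (horizontal distance between any of empty_dish, meal_dish and caddy above 0.07 m).
It fails at once if stapler or brush is pushed away by more than 30 mm (distance of any of stapler, brush from where it was at the start of the episode above 0.03 m).
It also fails if it takes over 67 s, if anything falls off the work surface, if the arm or the gripper's body presses on something with over 40 N, if the wrist force passes 120 N, or if a joint passes its speed limit or range.

## Robot

A 6-joint arm with a two-finger parallel gripper is mounted at the origin on a cart in front of the work surface, level with it; the furniture and walls round the work are solid. World frame = base frame: x ahead of the robot, y to its left, z up, the work surface at z = 0. Lengths are in mm, angles in degrees, forces in N, time in s.
With the tool pointing down it reaches from about 400 to 825 mm from the base axis. Payload 7 kg.
Tool frame: the origin (TCP) lies at the centre of the arm's flange, where the gripper is bolted on; the fingertips stand 173 mm ahead of it and the grasp point (between the pads) lies 155 mm ahead of it; z points along the fingers, y is the direction in which the jaws open and shut (so a half turn about z gives the same grasp; the last joint's range is limited). The gripper opens to 85 mm and grips with 20 to 120 N. Pads are 22 mm wide; open, the fingers measure 114 mm over their backs; the gripper's body (76 mm by 85 mm) begins 54 mm behind the grasp point. The pads swing forward as they close: fully open they stand 13 mm farther back than shut.
Start: joints at [90.304, 20.546, 0.682, 0, -70.136, -16.507], TCP at [188.365, 648.163, 404.702] pointing down, gripper open.
Joint ranges: [-176.03, 176.03], [-82.01, 121.73], [-58.28, 71.71], [-173.87, 95.51], [-174.79, -0.11], [-173.66, 173.66]. Speed limits (degrees/s): [136.94, 136.94, 172.46, 180, 180, 180].

## Interface

Orientations are given as a 3x3 rotation matrix whose columns are the frame's x, y, z axes.
In Python, from rig import env, camera, job, silhouettes, landmark_of gives the robot as it stands.
- The arm moves only by the shell command python3 -m crank 'ROWS' [FORCE]. ROWS is JSON, one flat list of numbers, 7 for each row, row after row: the shift along the world's x, y, z in units of 50 cm (1.0 is 50 cm), then the turn, a rotation vector about the world's x, y, z in units of 90 degrees (1.0 is 90 degrees), then the closure, from 0 (fully open) to 1 (shut). A call has exactly 5 rows; each row is the pose to reach, as a shift and turn from the pose commanded when the call began; what a row does not reach only later rows make up. A row lasts 1/8 s, in which the tool goes at most 62.5 mm and 10.7 degrees, less where a joint would pass 70% of its speed; a pose out of reach is approached as far as the arm can. A call with a number of a shift or a turn outside -1 to 1 is refused whole. A call with a gripper value outside its range is refused whole. The fingers move at their own pace and stop on an object; FORCE is the grip in N (left out, the last holds). Time passes only in rows, so rows that repeat a pose let the fingers close, or fill a call up. It gives the time, the measured TCP pose, the force and the opening at its end, in the units of the state.
- env.sense(): the state, without advancing time (a new reading comes with each control period).
- camera(name): name is "scene" or "top"; returns a dict with "image" (420x560x3 uint8, red, green, blue), "range_z" (420x560 float32, mm along the optical axis (not along the pixel's ray), 0 where there is no reading), "mtx" (3x3 intrinsics, pixels), "dist" ([k1, k2, p1, p2, k3] as OpenCV has them; the pictures are not rectified), "rvec" (rotation vector, rad) and "tvec" (3), from world to camera coordinates, as OpenCV has them. Camera axes: x right, y down, z forward; pixel columns grow to the right and rows downward; lengths in mm; the calibration is good to about 2 mm. A picture is of the moment at which its call begins.
- job.job_done(): hands the job in, once; it reports no verdict.
Trained networks look in the newest picture that a camera, given by its name, has taken for a name from the list of things; names that differ only in an ending like _2 or _b are one class to them, and where a whole thing is asked for, a point or a joint stands for the part that bears it (a point fixed in the world has none). Each returns a list of dicts, best first, with "conf" (0 to 1); they miss things now and then, are a little off and sometimes report something else, mostly with a low value. They report only what shows in the picture. A call takes as long as a camera call.
- silhouettes(camera, name): "mask" (420x560 bool, what is visible of it) and "extent" ([left, top, width, height] in pixels, round what is visible of it).
- landmark_of(camera, name): "position" ([row, column] in pixels: a listed point, or the origin of a listed thing).
The state is a dict: "time": time; "joint_pos": joint angles; "qvel": joint speeds; "effort": joint torques, N m; "tool_pos": TCP position; "ee_rot": TCP orientation; "wrist_force": force on the tool from outside, world axes, zero at the start; "ft_torque": the same for the moment, N m; "gripper_width": finger opening in mm.
Only numpy, scipy, OpenCV 4.12 (cv2) and the standard library are available. Lean on these libraries where they do the work, as an engineer would, in place of code of your own. Each camera call takes 0.05 s, during which the arm holds its last target. There are 200 camera calls.

## Working session

There is one attempt and no reset: what is moved stays moved. The work goes in short steps, Python scripts to look and compute and a shell command to move; the robot and the scene stay as the last step left them, time stands still between calls to the robot, and variables do not carry over. Pictures are saved under pics/ and viewed, about 8 in all and at most 12, crops included, and the job is handed in when it is done.

```bash
ls; mkdir -p pics
cat > h.py <<'E'
import numpy as np, cv2
from rig import env, camera, job, silhouettes, landmark_of
def ray(c,rc):
    p=cv2.undistortPoints(np.array([[[rc[1],rc[0]]]],float),c['mtx'],np.array(c['dist'],float)).ravel()
    R=cv2.Rodrigues(np.array(c['rvec'],float))[0];t=np.array(c['tvec'],float).ravel()
    return -R.T@t, R.T@np.array([p[0],p[1],1.])
def at_z(c,rc,z):
    o,d=ray(c,rc); return o+d*(z-o[2])/d[2]
def at_range(c,rc):
    o,d=ray(c,rc); return o+d*c['range_z'][int(round(rc[0])),int(round(rc[1]))]
Z=dict(caddy=0,cover=0,rib_top=64,slide=0,mouth=16,push_face=68,tile=4,empty_dish=4,meal_dish=4,stapler=0,brush=0)
def survey(names,cams=('top','scene')):
    for n in cams:
        c=camera(n)
        for k in names:
            for r in landmark_of(n,k)[:2]:
                print(n,k,round(r['conf'],2),np.round(r['position']),np.round(at_z(c,r['position'],Z[k])[:2],1))
E
cat > s.py <<'E'
from h import *
for n in('scene','top'):
    c=camera(n);cv2.imwrite(f'pics/{n}0.png',c['image'][...,::-1])
survey(list(Z))
s=env.sense();print(s)
E
python3 s.py
```

```text
pics
top caddy 0.73 [218. 373.] [585.6 -39.1]
top cover 0.6 [219. 371.] [584.3 -35.7]
top rib_top 0.59 [252. 370.] [522.  -20.5]
top slide 0.71 [212. 370.] [596.2 -34.6]
top mouth 0.64 [173. 381.] [671.6 -56.3]
top push_face 0.8 [213. 376.] [592.  -33.5]
top tile 0.43 [216. 377.] [589.5 -45.9]
top stapler 0.67 [211. 185.] [607.9 328.7]
top brush 0.58 [243. 191.] [546.1 316.5]
scene caddy 0.9 [272. 348.] [587.6 -31.6]
scene cover 0.88 [270. 349.] [592.4 -30.8]
scene slide 0.91 [272. 350.] [591.2 -35.3]
scene mouth 0.74 [249. 385.] [669.  -55.6]
scene tile 0.52 [195. 210.] [528.4 311.1]
scene stapler 0.91 [176. 234.] [606.3 320.5]
scene brush 0.76 [194. 210.] [533.2 318.5]
scene brush 0.35 [250. 384.] [676.5 -50.9]
{'time': 1.3, 'joint_pos': array([ 9.03048586e+01,  2.05465668e+01,  6.82811518e-01,  3.23994995e-04,
       -7.01363013e+01, -1.65078552e+01]), 'qvel': array([ 0.10497788, -0.02046142, -0.1115184 , -0.09866051, -0.03160229,
       -0.02835107]), 'effort': array([-1.52575849e-03, -5.82989824e+01,  2.93661010e+01,  6.94176480e+00,
       -5.16763648e-04, -5.10755598e-06]), 'tool_pos': array([188.35496294, 648.17152316, 404.70741872]), 'ee_rot': array([[ 9.60279629e-01, -2.79039484e-01,  5.32352488e-06],
       [-2.79039484e-01, -9.60279629e-01, -9.60226559e-07],
       [ 5.38001362e-06, -5.63387628e-07, -1.00000000e+00]]), 'wrist_force': array([0.61268035, 0.08076984, 0.3175737 ]), 'ft_torque': array([ 0.02695287, -0.02199467,  0.0359925 ]), 'gripper_width': 85.71404224906698}
```

Run:
```python
import cv2,numpy as np
a=cv2.imread('pics/top0.png')[140:300,290:460];b=cv2.imread('pics/scene0.png')[190:340,250:450]
a=cv2.resize(a,(400,376),interpolation=3);b=cv2.resize(b,(400,300),interpolation=3)
b=cv2.copyMakeBorder(b,0,76,0,0,0)
cv2.imwrite('pics/c0.png',np.hstack([a,b]))
```

```text
(no output)
```

View pics/c0.png

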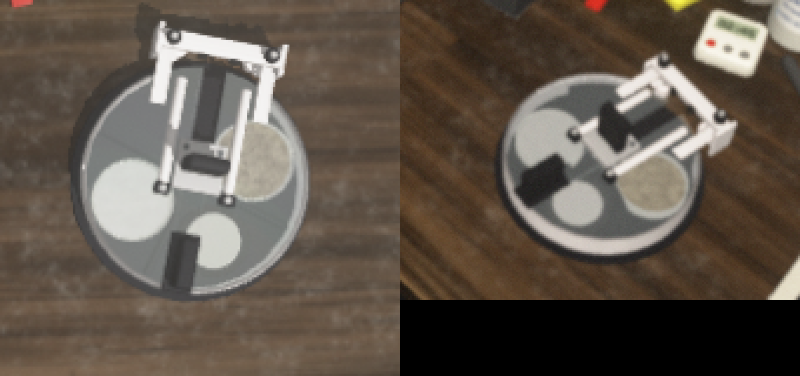

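View pics/scene0.png

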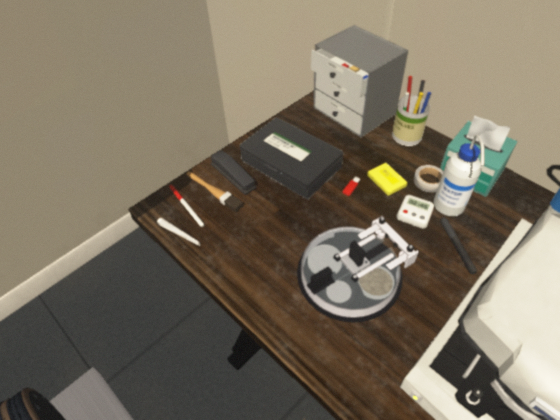

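```bash
cat > m.py <<'E'
from h import *
def cloud(c):
    v,u=np.mgrid[0:420,0:560]
    p=cv2.undistortPoints(np.stack([u,v],-1).reshape(-1,1,2).astype(float),c['mtx'],np.array(c['dist'],float)).reshape(420,560,2)
    R=cv2.Rodrigues(np.array(c['rvec'],float))[0];t=np.array(c['tvec'],float).ravel()
    P=np.dstack([p,np.ones((420,560))])*c['range_z'][...,None]
    return (P-t)@R   # world
def blobs(n,c,W):
    near=(np.hypot(W[...,0]-586,W[...,1]+36)<150)&(c['range_z']>0)
    for lo,hi,nm in((59,70,'z59-70'),(74,90,'z74+'),(24,31,'z24-31')):
        m=(near&(W[...,2]>lo)&(W[...,2]<hi)).astype(np.uint8)
        k,l,st,ce=cv2.connectedComponentsWithStats(m)
        for i in range(1,k):
            if st[i,4]>=8:
                q=W[l==i]; 
                print(n,nm,st[i,4],'mean',q.mean(0).round(1),'min',q.min(0).round(0),'max',q.max(0).round(0))
E
python3 - <<'E'
from m import *
for n in('top','scene'):
    c=camera(n);W=cloud(c);blobs(n,c,W)
    g=c['image'].astype(int)
    near=(np.hypot(W[...,0]-586,W[...,1]+36)<95)
    m=(near&(g.min(-1)>135)).astype(np.uint8)
    k,l,st,ce=cv2.connectedComponentsWithStats(m,connectivity=4)
    for i in range(1,k):
        if st[i,4]>=60:
            px=ce[i][::-1]; cnt=cv2.findContours((l==i).astype(np.uint8),0,1)[0][0]
            print(n,'bright',st[i],px.round(1),at_z(c,px,15)[:2].round(1),g[l==i].mean(0).round(), at_z(c,(st[i,1],st[i,0]),15)[:2].round(),at_z(c,(st[i,1]+st[i,3],st[i,0]+st[i,2]),15)[:2].round())
    for k in('caddy','cover'):
        r=silhouettes(n,k)
        if r:
            mm=r[0]['mask'];q=W[mm];q=q[(q[:,2]<12)] if k=='caddy' else q[(q[:,2]>22)&(q[:,2]<32)]
            print(k,r[0]['conf'],q.min(0).round(),q.max(0).round())
            (cc,rr)=cv2.minEnclosingCircle(q[:,:2].astype(np.float32));print(cc,rr)
    for k in('tile','empty_dish','meal_dish'):
        for r in silhouettes(n,k)[:2]: print(n,k,r['conf'],r['extent'])
E
```

```text
top z59-70 175 mean [522.8 -18.5  64.3] min [504. -29.  59.] max [542.  -9.  69.]
top z74+ 125 mean [596.8 -35.2  82. ] min [589. -51.  75.] max [606. -20.  86.]
top z24-31 13 mean [690.  -17.7  28.1] min [687. -22.  24.] max [694. -12.  30.]
top z24-31 5124 mean [583.4 -32.6  28.5] min [ 498. -125.   24.] max [678.  56.  31.]
top z24-31 15 mean [676.2 -91.3  27.5] min [673. -99.  24.] max [679. -87.  31.]
top z24-31 8 mean [644.6 -50.1  24.7] min [641. -53.  24.] max [647. -47.  25.]
top bright [325 169  38  56 237] [185.8 345.7] [648.1  13.4] [192. 190. 188.] [682.  52.] [572. -17.]
top bright [ 328  172   93   93 2988] [215.1 377.6] [590.2 -46. ] [194. 192. 186.] [676.  47.] [ 492. -127.]
top bright [369 230  24  25 419] [241.7 381.4] [539.2 -51.4] [201. 202. 195.] [562. -28.] [513. -73.]
caddy 0.89 [ 489. -134.   -4.] [720.  64.  12.]
(605.217041015625, -41.031063079833984) 118.02628326416016
cover 0.56 [ 498. -125.   22.] [713.  56.  32.]
(606.531982421875, -37.242977142333984) 110.12406921386719
scene z59-70 56 mean [591.5 -41.2  65. ] min [588. -54.  59.] max [597. -23.  70.]

[... 171 characters left out ...]
 z24-31 4860 mean [578.4 -41.   26.9] min [ 496. -126.   24.] max [696.  56.  31.]
scene z24-31 165 mean [656.4 -33.6  26.3] min [633. -46.  24.] max [679. -22.  30.]
scene bright [ 303  227   91   90 2583] [268.8 345.2] [581.9 -28.7] [185. 180. 173.] [599.  97.] [ 565. -153.]
scene bright [386 256  15  14 110] [263.1 393.4] [654.4 -86.7] [218. 212. 206.] [658. -67.] [ 652. -106.]
scene bright [326 280  26  23 424] [291.5 338.6] [536.9 -50.9] [182. 179. 172.] [539. -19.] [536. -83.]
caddy 0.7 [ 488. -135.   -6.] [737.  69.  12.]
(613.390869140625, -30.744834899902344) 125.47088623046875
cover 0.56 [ 496. -126.   22.] [696.  56.  32.]
(601.1259155273438, -47.68163299560547) 109.77969360351562
```

The top view shows the small white disc at crop (213,240), full-image pixel (row 242, col 381). It is the tile, in the -x bay. The larger pale disc on the left is the empty dish and the speckled one on the right is the meal dish. The rib is at crop (182,262). Estimates: axis (588,-35), cover yaw about -13°, tile at about -162°, so I turn the cover about -149°. First I move above the rib.

```bash
python3 -m crank '[0.054,-0.107,0,0,0,0,0, 0.107,-0.214,0,0,0,0,0, 0.161,-0.32,0,0,0,0,0, 0.214,-0.427,0,0,0,0,0, 0.268,-0.534,0,0,0,0.033,0]' 60
python3 -m crank '[0.054,-0.107,0,0,0,0,0, 0.107,-0.214,0,0,0,0,0, 0.161,-0.32,0,0,0,0,0, 0.214,-0.427,0,0,0,0,0, 0.268,-0.534,0,0,0,0,0]'
python3 - <<'E'
from h import *
s=env.sense();print(s['time'],s['tool_pos'],np.degrees(np.arctan2(s['ee_rot'][1,0],s['ee_rot'][0,0])),s['joint_pos'])
E
```

```text
time: 2.52
tool_pos: [322.9, 379.3, 405.0]
ee_rot: [[0.974, -0.228, 0.0], [-0.228, -0.974, 0.001], [0.0, -0.001, -1.0]]
wrist_force: [0.3, 1.1, 0.7]
gripper_width: 85.7
time: 3.15
tool_pos: [456.8, 112.3, 405.3]
ee_rot: [[0.974, -0.228, 0.001], [-0.228, -0.974, 0.001], [0.001, -0.001, -1.0]]
wrist_force: [1.1, 1.2, -0.4]
gripper_width: 85.4
3.15 [456.81512631 112.32631308 405.31599455] -13.20422379929735 [ 3.78793288e+01  8.26779199e-01 -2.40668634e+01  7.87748481e-03
 -6.50157811e+01  3.89131618e+01]
```

Run:
```python
from m import *
from scipy.optimize import least_squares
import scipy
for n in('top','scene'):
    c=camera(n);W=cloud(c)
    near=(np.hypot(W[...,0]-588,W[...,1]+35)<110)&(c['range_z']>0)
    # cover rim circle
    m=near&(abs(W[...,2]-28)<2.5)
    q=W[m][:,:2]
    a=np.degrees(np.arctan2(q[:,1]+35,q[:,0]-588));r=np.hypot(q[:,0]-588,q[:,1]+35)
    b=[];
    for k in range(-180,180,6):
        s=(a>=k)&(a<k+6)
        if s.sum()>5 and 80<r[s].max()<98 and not -55<k<35: b.append(q[s][r[s].argmax()])
    b=np.array(b);f=lambda p:np.hypot(*(b-p[:2]).T)-p[2]
    s=least_squares(f,[588,-35,91],loss='soft_l1');ax=s.x[:2];print(n,'axis',s.x.round(1),len(b))
    m=near&(abs(W[...,2]-64)<5)&(W[...,0]<560)
    q=W[m][:,:2];print('rib',q.mean(0).round(1),cv2.minAreaRect(q.astype(np.float32)))
    d=q.mean(0)-ax;print('cover yaw',np.degrees(np.arctan2(-d[1],-d[0])))
    g=c['image'].astype(int)
    m=(g.min(-1)>135)&(np.hypot(W[...,0]-538,W[...,1]+51)<26)
    k,l,st,ce=cv2.connectedComponentsWithStats(m.astype(np.uint8),connectivity=4)
    i=1+st[1:,4].argmax();p=at_z(c,ce[i][::-1],15)[:2];d=p-ax;print('tile',st[i],p,np.hypot(*d),np.degrees(np.arctan2(d[1],d[0])))
```

```text
top axis [588.1 -34.2  90.8] 44
rib [522.8 -18.5] ((522.4611206054688, -18.768611907958984), (14.905315399169922, 40.09716796875), 78.36898040771484)
cover yaw -13.540278149303411
tile [370 230  23  25 412] [538.94997422 -51.69890678] 52.1883692239658 -160.39940579544785
scene axis [587.  -35.2  90.8] 45
rib [519.7 -21.9] ((520.8743896484375, -21.3763427734375), (14.559561729431152, 39.87590408325195), 74.8039321899414)
cover yaw -11.184459622115918
tile [326 280  26  22 407] [538.41898615 -50.25797668] 50.88874761535908 -162.8237600325953
```

```bash
python3 -m crank '[0.044,-0.09,-0.04,0,0,0.0,0, 0.088,-0.18,-0.08,0,0,0.0,0, 0.13,-0.267,-0.12,0,0,0.007,0, 0.13,-0.267,-0.21,0,0,0.007,0, 0.13,-0.267,-0.3,0,0,0.007,0]'
python3 -m crank '[0,0,-0.05,0,0,0,0, 0,0,-0.096,0,0,0,0, 0,0,-0.096,0,0,0,0.5, 0,0,-0.096,0,0,0,0.8, 0,0,-0.096,0,0,0,1]'
python3 -m crank '[0,0,0,0,0,0,1, 0,0,0,0,0,0,1, 0,0,0,0,0,0,1, 0,0,0,0,0,0,1, 0,0,0,0,0,0,1]'
python3 - <<'E'
from h import *
c=camera('scene');cv2.imwrite('pics/g1.png',cv2.resize(c['image'][150:350,220:480,::-1],(780,600)))
E
```

```text
time: 3.88
tool_pos: [521.6, -19.8, 253.8]
ee_rot: [[0.976, -0.22, 0.001], [-0.22, -0.976, 0.0], [0.001, -0.001, -1.0]]
wrist_force: [0.4, 0.5, -0.9]
gripper_width: 85.5
time: 4.5
tool_pos: [521.8, -19.1, 207.9]
ee_rot: [[0.976, -0.218, 0.002], [-0.218, -0.976, 0.001], [0.002, -0.001, -1.0]]
wrist_force: [-0.5, 0.4, 0.1]
gripper_width: 32.1
time: 5.12
tool_pos: [521.6, -19.5, 207.8]
ee_rot: [[0.976, -0.219, 0.001], [-0.219, -0.976, 0.0], [0.001, -0.001, -1.0]]
wrist_force: [-1.7, -0.4, 6.0]
gripper_width: 13.2
```

View pics/g1.png

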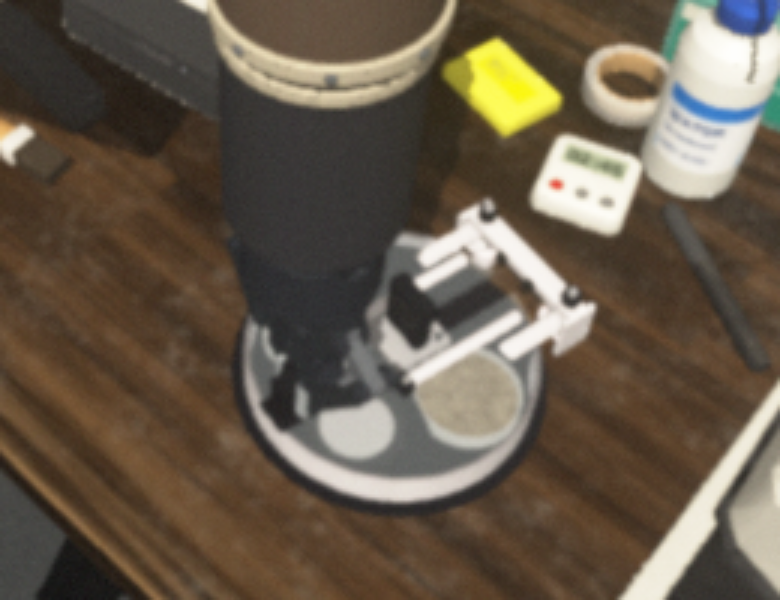

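The picture shows the rib held in the jaws (around pixel (300,390)), with an opening of 13.2 mm. Next I work out the arc.

Run:
```python
import numpy as np
a0=np.radians(167.0);r=67.6
for c in range(4):
    o=[]
    for k in range(1,6):
        s=np.radians(37.25*c);d=np.radians(7.45*k)
        v=r*np.array([np.cos(a0-s-d)-np.cos(a0-s),np.sin(a0-s-d)-np.sin(a0-s)])/500
        o.append(f'{v[0]:.4f},{v[1]:.4f},0,0,0,{-7.45*k/90:.4f},1')
    print(', '.join(o))
```

```text
0.0051,0.0168,0,0,0,-0.0828,1, 0.0122,0.0329,0,0,0,-0.1656,1, 0.0215,0.0478,0,0,0,-0.2483,1, 0.0325,0.0614,0,0,0,-0.3311,1, 0.0453,0.0735,0,0,0,-0.4139,1
0.0142,0.0103,0,0,0,-0.0828,1, 0.0296,0.0187,0,0,0,-0.1656,1, 0.0460,0.0251,0,0,0,-0.2483,1, 0.0631,0.0292,0,0,0,-0.3311,1, 0.0806,0.0311,0,0,0,-0.4139,1
0.0176,-0.0004,0,0,0,-0.0828,1, 0.0349,-0.0030,0,0,0,-0.1656,1, 0.0518,-0.0079,0,0,0,-0.2483,1, 0.0679,-0.0149,0,0,0,-0.3311,1, 0.0830,-0.0240,0,0,0,-0.4139,1
0.0138,-0.0109,0,0,0,-0.0828,1, 0.0260,-0.0236,0,0,0,-0.1656,1, 0.0365,-0.0376,0,0,0,-0.2483,1, 0.0450,-0.0530,0,0,0,-0.3311,1, 0.0515,-0.0693,0,0,0,-0.4139,1
```

```bash
python3 -m crank '[0.0051,0.0168,0,0,0,-0.0828,1, 0.0122,0.0329,0,0,0,-0.1656,1, 0.0215,0.0478,0,0,0,-0.2483,1, 0.0325,0.0614,0,0,0,-0.3311,1, 0.0453,0.0735,0,0,0,-0.4139,1]'
```

```text
time: 5.8
tool_pos: [544.1, 17.3, 207.8]
ee_rot: [[0.642, -0.767, 0.001], [-0.767, -0.642, -0.0], [0.001, -0.0, -1.0]]
wrist_force: [-1.8, -4.1, 5.6]
gripper_width: 13.1
```

```bash
python3 -m crank '[0.0142,0.0103,0,0,0,-0.0828,1, 0.0296,0.0187,0,0,0,-0.1656,1, 0.0460,0.0251,0,0,0,-0.2483,1, 0.0631,0.0292,0,0,0,-0.3311,1, 0.0806,0.0311,0,0,0,-0.4139,1]'
python3 -m crank '[0.0176,-0.0004,0,0,0,-0.0828,1, 0.0349,-0.0030,0,0,0,-0.1656,1, 0.0518,-0.0079,0,0,0,-0.2483,1, 0.0679,-0.0149,0,0,0,-0.3311,1, 0.0830,-0.0240,0,0,0,-0.4139,1]'
python3 -m crank '[0.0138,-0.0109,0,0,0,-0.0828,1, 0.0260,-0.0236,0,0,0,-0.1656,1, 0.0365,-0.0376,0,0,0,-0.2483,1, 0.0450,-0.0530,0,0,0,-0.3311,1, 0.0515,-0.0693,0,0,0,-0.4139,1]'
python3 -m crank '[0,0,0,0,0,0,0, 0,0,0,0,0,0,0, 0,0,0,0,0,0,0, 0,0,0.05,0,0,0,0, 0,0,0.1,0,0,0,0]'
python3 - <<'E'
from m import *
for n in('top','scene'):
    c=camera(n);cv2.imwrite(f'pics/{n}2.png',cv2.resize(c['image'][140:340,250:480,::-1],(690,600)));blobs(n,c,cloud(c))
survey(['mouth','push_face','rib_top','tile'])
E
```

```text
time: 6.42
tool_pos: [584.5, 33.0, 207.9]
ee_rot: [[0.047, -0.999, 0.001], [-0.999, -0.047, 0.0], [0.0, -0.001, -1.0]]
wrist_force: [-2.4, -1.0, 5.8]
gripper_width: 13.5
time: 7.05
tool_pos: [626.1, 21.2, 207.9]
ee_rot: [[-0.567, -0.824, 0.001], [-0.824, 0.567, 0.0], [-0.001, -0.001, -1.0]]
wrist_force: [-2.7, 1.0, 5.1]
gripper_width: 13.6
time: 7.68
tool_pos: [652.0, -13.5, 207.9]
ee_rot: [[-0.95, -0.312, 0.001], [-0.312, 0.95, 0.0], [-0.002, -0.0, -1.0]]
wrist_force: [-2.0, 2.6, 4.6]
gripper_width: 12.9
time: 8.3
tool_pos: [651.4, -13.5, 256.9]
ee_rot: [[-0.948, -0.317, -0.001], [-0.317, 0.948, -0.0], [0.001, 0.0, -1.0]]
wrist_force: [0.7, -0.8, 0.5]
gripper_width: 85.2
top z74+ 110 mean [578.6 -35.7  81.9] min [570. -52.  74.] max [587. -21.  86.]
top z24-31 3419 mean [569.3 -36.7  28.5] min [ 496. -125.   24.] max [634.  56.  31.]
top z24-31 16 mean [573.5 -18.2  28.4] min [560. -23.  25.] max [587. -14.  30.]
top z24-31 11 mean [507.5 -97.4  27.2] min [ 503. -100.   24.] max [511. -95.  31.]
scene z59-70 121 mean [651.1 -16.4  61.8] min [632. -27.  59.] max [671.  -5.  64.]
scene z59-70 66 mean [573.5 -42.4  64.5] min [568. -55.  59.] max [586. -27.  70.]
scene z74+ 127 mean [576.5 -39.8  78.9] min [567. -55.  74.] max [586. -24.  82.]
scene z24-31 4872 mean [586.2 -39.1  26.8] min [ 488. -126.   24.] max [680.  55.  31.]
top mouth 0.68 [265. 389.] [494.7 -64.4]
top mouth 0.63 [219. 370.] [582.9 -30.7]
top push_face 0.82 [219. 378.] [581.6 -36.9]
top rib_top 0.64 [240. 378.] [543.4 -36.5]
top tile 0.84 [242. 377.] [537.8 -44.7]
scene mouth 0.67 [311. 326.] [491.2 -60.4]
scene push_face 0.71 [253. 348.] [582.2 -30.3]
scene push_face 0.55 [194. 214.] [506.4 254.4]
scene rib_top 0.55 [232. 364.] [642.9 -19.6]
scene tile 0.87 [294. 336.] [534.5 -47.6]
```

View pics/scene2.png

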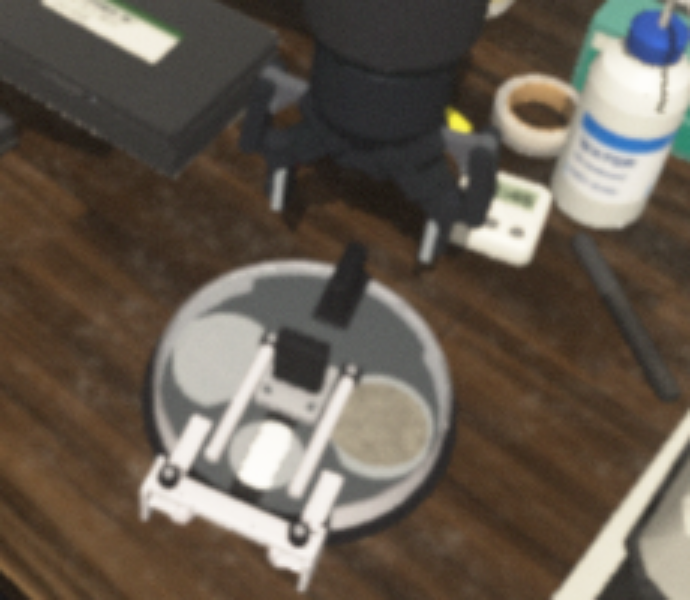

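View pics/top2.png

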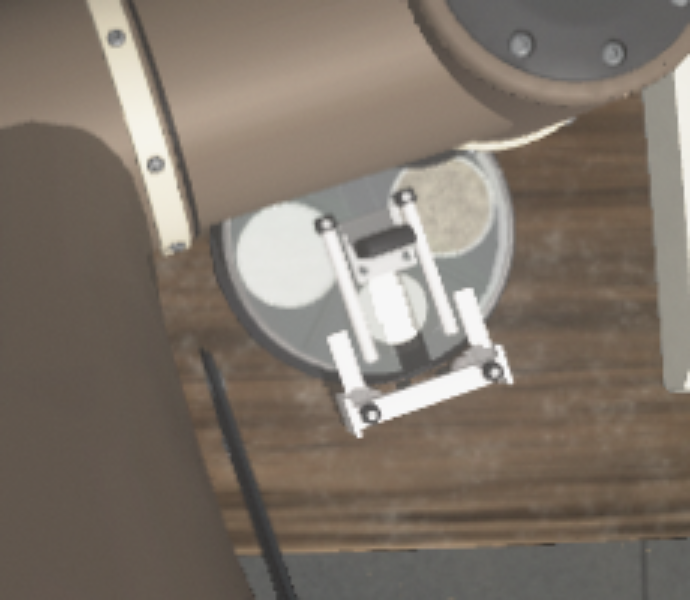

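The slot stripe runs through the middle of the tile disc: scene crop (265,452) against disc centre (267,455), top crop (392,308) against (390,310). The cover is aligned and the slide is still home. Now I move behind the handle with the fingers closed.

```bash
python3 -m crank '[-0.047,-0.0155,0.02,0,0,0,0, -0.0948,-0.031,0.02,0,0,0,0.5, -0.0948,-0.031,0.02,0,0,0,1, -0.0948,-0.031,0.02,0,0,0,1, -0.0948,-0.031,0.02,0,0,0,1]'
python3 -m crank '[0,0,0,0,0,0,1, 0,0,0,0,0,0,1, 0,0,-0.02,0,0,0,1, 0,0,-0.045,0,0,0,1, 0,0,-0.07,0,0,0,1]'
python3 -m crank '[0,0,0,0,0,0,1, 0,0,0,0,0,0,1, 0,0,0,0,0,0,1, 0,0,0,0,0,0,1, 0,0,0,0,0,0,1]'
python3 - <<'E'
from m import *
c=camera('scene');cv2.imwrite('pics/p3.png',cv2.resize(c['image'][190:340,260:460,::-1],(800,600)));
E
```

```text
time: 9.52
tool_pos: [604.7, -29.0, 266.6]
ee_rot: [[-0.949, -0.316, 0.0], [-0.316, 0.949, -0.0], [-0.0, -0.0, -1.0]]
wrist_force: [0.8, 0.1, -0.0]
gripper_width: 12.2
time: 10.15
tool_pos: [603.9, -29.2, 230.4]
ee_rot: [[-0.949, -0.315, -0.001], [-0.315, 0.949, -0.0], [0.001, 0.0, -1.0]]
wrist_force: [0.1, 0.9, -0.2]
gripper_width: -0.1
time: 10.78
tool_pos: [604.2, -29.2, 232.0]
ee_rot: [[-0.949, -0.316, 0.0], [-0.316, 0.949, 0.0], [-0.0, -0.0, -1.0]]
wrist_force: [-0.1, -0.8, 0.1]
gripper_width: 0.1
```

View pics/p3.png

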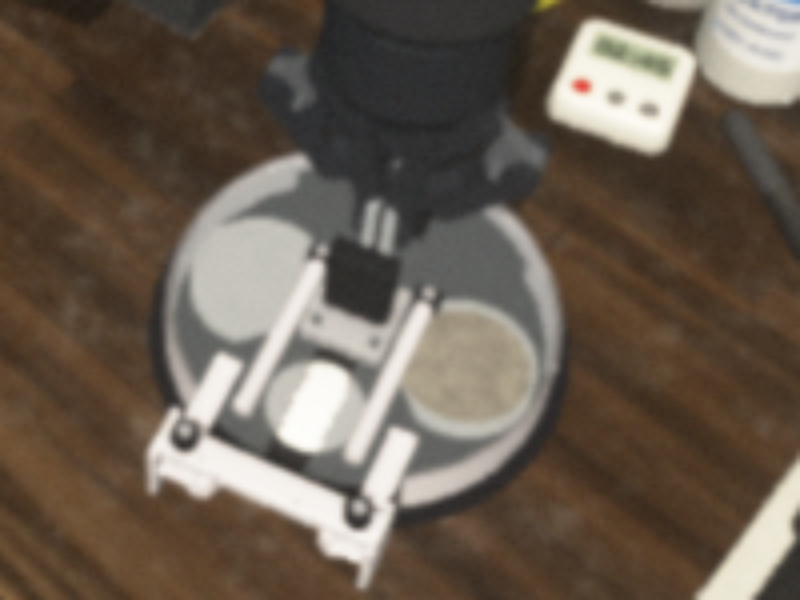

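Fingers are closed behind the handle (pixel (380,225) against the handle at (362,280)). Now I push along (-0.95,-0.313), 10 mm per call, with a force guard.

```bash
cat > guard.py <<'E'
from h import *
import sys
s=env.sense();u=np.array([-.95,-.313]);f=-s['wrist_force'][:2]@u
x=(s['tool_pos'][:2]-[587.5,-34.7])@u
print(f'tool x {x:.1f} push {f:.1f} lat {s["wrist_force"][:2]@[.313,-.95]:.1f} t {s["time"]}')
sys.exit(f>float(sys.argv[1]))
E
python3 guard.py 14
python3 -m crank '[-0.0038,-0.00125,0,0,0,0,1, -0.0076,-0.0025,0,0,0,0,1, -0.0114,-0.00376,0,0,0,0,1, -0.0152,-0.005,0,0,0,0,1, -0.019,-0.00626,0,0,0,0,1]' >/dev/null; python3 guard.py 14 &&
python3 -m crank '[-0.0038,-0.00125,0,0,0,0,1, -0.0076,-0.0025,0,0,0,0,1, -0.0114,-0.00376,0,0,0,0,1, -0.0152,-0.005,0,0,0,0,1, -0.019,-0.00626,0,0,0,0,1]' >/dev/null; python3 guard.py 14 &&
python3 -m crank '[-0.0038,-0.00125,0,0,0,0,1, -0.0076,-0.0025,0,0,0,0,1, -0.0114,-0.00376,0,0,0,0,1, -0.0152,-0.005,0,0,0,0,1, -0.019,-0.00626,0,0,0,0,1]' >/dev/null; python3 guard.py 14
```

```text
tool x -17.6 push -0.0 lat 0.2 t 10.825
tool x -7.4 push -1.8 lat 0.2 t 11.45
tool x -7.4 push -1.8 lat 0.2 t 11.45
tool x -7.4 push -1.8 lat 0.2 t 11.45False
False
False
False
```

```bash
sed -i 's/sys.exit(f/sys.exit(1 if f/;s/argv\[1\]))/argv[1]) else 0)/' guard.py
python3 -m crank '[-0.0038,-0.00125,0,0,0,0,1, -0.0076,-0.0025,0,0,0,0,1, -0.0114,-0.00376,0,0,0,0,1, -0.0152,-0.005,0,0,0,0,1, -0.019,-0.00626,0,0,0,0,1]' >/dev/null; python3 guard.py 14 &&
python3 -m crank '[-0.0038,-0.00125,0,0,0,0,1, -0.0076,-0.0025,0,0,0,0,1, -0.0114,-0.00376,0,0,0,0,1, -0.0152,-0.005,0,0,0,0,1, -0.019,-0.00626,0,0,0,0,1]' >/dev/null; python3 guard.py 14
```

```text
tool x 2.3 push 3.8 lat -0.7 t 12.075
tool x 12.5 push 4.1 lat -3.5 t 12.7
```

```bash
python3 -m crank '[-0.0038,-0.00125,0,0,0,0,1, -0.0076,-0.0025,0,0,0,0,1, -0.0114,-0.00376,0,0,0,0,1, -0.0152,-0.005,0,0,0,0,1, -0.019,-0.00626,0,0,0,0,1]' >/dev/null; python3 guard.py 17 &&
python3 -m crank '[-0.0038,-0.00125,0,0,0,0,1, -0.0076,-0.0025,0,0,0,0,1, -0.0114,-0.00376,0,0,0,0,1, -0.0152,-0.005,0,0,0,0,1, -0.019,-0.00626,0,0,0,0,1]' >/dev/null; python3 guard.py 17 &&
python3 -m crank '[-0.0038,-0.00125,0,0,0,0,1, -0.0076,-0.0025,0,0,0,0,1, -0.0114,-0.00376,0,0,0,0,1, -0.0152,-0.005,0,0,0,0,1, -0.019,-0.00626,0,0,0,0,1]' >/dev/null; python3 guard.py 17
python3 - <<'E'
from m import *
c=camera('scene');cv2.imwrite('pics/p4.png',cv2.resize(c['image'][190:340,260:460,::-1],(800,600)));
E
```

```text
tool x 22.5 push 3.9 lat -3.1 t 13.325
tool x 32.4 push 4.1 lat -2.8 t 13.95
tool x 41.1 push 9.5 lat -3.2 t 14.575
```

View pics/p4.png

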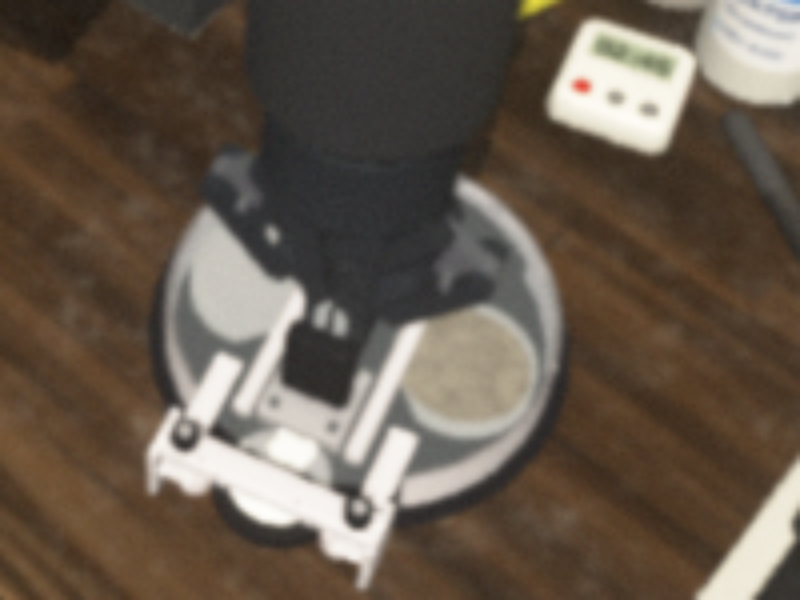

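The tile's black rim is coming out under the gate (pixel (265,530)), with the rollers loading at 9.5 N. I continue in small steps.

```bash
python3 -m crank '[-0.00114,-0.00038,0,0,0,0,1, -0.00228,-0.00075,0,0,0,0,1, -0.00342,-0.00113,0,0,0,0,1, -0.00456,-0.0015,0,0,0,0,1, -0.0057,-0.0019,0,0,0,0,1]' >/dev/null; python3 guard.py 18 &&
python3 -m crank '[-0.00114,-0.00038,0,0,0,0,1, -0.00228,-0.00075,0,0,0,0,1, -0.00342,-0.00113,0,0,0,0,1, -0.00456,-0.0015,0,0,0,0,1, -0.0057,-0.0019,0,0,0,0,1]' >/dev/null; python3 guard.py 18 &&
python3 -m crank '[-0.0004,-0.00013,0,0,0,0,1, -0.0008,-0.00026,0,0,0,0,1, -0.0012,-0.0004,0,0,0,0,1, -0.0016,-0.0005,0,0,0,0,1, -0.0019,-0.0006,0,0,0,0,1]' >/dev/null; python3 guard.py 17 &&
python3 -m crank '[-0.0004,-0.00013,0,0,0,0,1, -0.0008,-0.00026,0,0,0,0,1, -0.0012,-0.0004,0,0,0,0,1, -0.0016,-0.0005,0,0,0,0,1, -0.0019,-0.0006,0,0,0,0,1]' >/dev/null; python3 guard.py 17 &&
python3 -m crank '[-0.0004,-0.00013,0,0,0,0,1, -0.0008,-0.00026,0,0,0,0,1, -0.0012,-0.0004,0,0,0,0,1, -0.0016,-0.0005,0,0,0,0,1, -0.0019,-0.0006,0,0,0,0,1]' >/dev/null; python3 guard.py 17 &&
python3 -m crank '[-0.0004,-0.00013,0,0,0,0,1, -0.0008,-0.00026,0,0,0,0,1, -0.0012,-0.0004,0,0,0,0,1, -0.0016,-0.0005,0,0,0,0,1, -0.0019,-0.0006,0,0,0,0,1]' >/dev/null; python3 guard.py 17
```

```text
tool x 44.1 push 10.3 lat -3.4 t 15.25
tool x 47.4 push 8.6 lat -3.5 t 15.875
tool x 48.3 push 8.0 lat -3.6 t 16.5
tool x 49.2 push 8.9 lat -4.4 t 17.125
tool x 50.4 push 8.3 lat -4.7 t 17.75
tool x 51.7 push 5.9 lat -4.1 t 18.375
```

```bash
python3 -m crank '[-0.0004,-0.00013,0,0,0,0,1, -0.0008,-0.00026,0,0,0,0,1, -0.0012,-0.0004,0,0,0,0,1, -0.0016,-0.0005,0,0,0,0,1, -0.0019,-0.0006,0,0,0,0,1]' >/dev/null; python3 guard.py 13 &&
python3 -m crank '[-0.0004,-0.00013,0,0,0,0,1, -0.0008,-0.00026,0,0,0,0,1, -0.0012,-0.0004,0,0,0,0,1, -0.0016,-0.0005,0,0,0,0,1, -0.0019,-0.0006,0,0,0,0,1]' >/dev/null; python3 guard.py 13 &&
python3 -m crank '[-0.0004,-0.00013,0,0,0,0,1, -0.0008,-0.00026,0,0,0,0,1, -0.0012,-0.0004,0,0,0,0,1, -0.0016,-0.0005,0,0,0,0,1, -0.0019,-0.0006,0,0,0,0,1]' >/dev/null; python3 guard.py 13 &&
python3 -m crank '[-0.0004,-0.00013,0,0,0,0,1, -0.0008,-0.00026,0,0,0,0,1, -0.0012,-0.0004,0,0,0,0,1, -0.0016,-0.0005,0,0,0,0,1, -0.0019,-0.0006,0,0,0,0,1]' >/dev/null; python3 guard.py 13 &&
python3 -m crank '[-0.0004,-0.00013,0,0,0,0,1, -0.0008,-0.00026,0,0,0,0,1, -0.0012,-0.0004,0,0,0,0,1, -0.0016,-0.0005,0,0,0,0,1, -0.0019,-0.0006,0,0,0,0,1]' >/dev/null; python3 guard.py 13 &&
python3 -m crank '[-0.0004,-0.00013,0,0,0,0,1, -0.0008,-0.00026,0,0,0,0,1, -0.0012,-0.0004,0,0,0,0,1, -0.0016,-0.0005,0,0,0,0,1, -0.0019,-0.0006,0,0,0,0,1]' >/dev/null; python3 guard.py 13 &&
python3 -m crank '[-0.0004,-0.00013,0,0,0,0,1, -0.0008,-0.00026,0,0,0,0,1, -0.0012,-0.0004,0,0,0,0,1, -0.0016,-0.0005,0,0,0,0,1, -0.0019,-0.0006,0,0,0,0,1]' >/dev/null; python3 guard.py 13
```

```text
tool x 52.9 push 5.4 lat -3.2 t 19.0
tool x 54.0 push 6.8 lat -3.1 t 19.625
tool x 55.1 push 5.9 lat -3.5 t 20.25
tool x 55.6 push 7.3 lat -3.8 t 20.875
tool x 57.3 push 3.9 lat -3.8 t 21.5
tool x 58.3 push 4.2 lat -3.1 t 22.125
tool x 59.2 push 5.0 lat -2.6 t 22.75
```

```bash
python3 -m crank '[-0.0004,-0.00013,0,0,0,0,1, -0.0008,-0.00026,0,0,0,0,1, -0.0012,-0.0004,0,0,0,0,1, -0.0016,-0.0005,0,0,0,0,1, -0.0019,-0.0006,0,0,0,0,1]' >/dev/null; python3 guard.py 11 &&
python3 -m crank '[-0.0004,-0.00013,0,0,0,0,1, -0.0008,-0.00026,0,0,0,0,1, -0.0012,-0.0004,0,0,0,0,1, -0.0016,-0.0005,0,0,0,0,1, -0.0019,-0.0006,0,0,0,0,1]' >/dev/null; python3 guard.py 11 &&
python3 -m crank '[-0.0004,-0.00013,0,0,0,0,1, -0.0008,-0.00026,0,0,0,0,1, -0.0012,-0.0004,0,0,0,0,1, -0.0016,-0.0005,0,0,0,0,1, -0.0019,-0.0006,0,0,0,0,1]' >/dev/null; python3 guard.py 11 &&
python3 -m crank '[-0.0004,-0.00013,0,0,0,0,1, -0.0008,-0.00026,0,0,0,0,1, -0.0012,-0.0004,0,0,0,0,1, -0.0016,-0.0005,0,0,0,0,1, -0.0019,-0.0006,0,0,0,0,1]' >/dev/null; python3 guard.py 11 &&
python3 -m crank '[-0.0004,-0.00013,0,0,0,0,1, -0.0008,-0.00026,0,0,0,0,1, -0.0012,-0.0004,0,0,0,0,1, -0.0016,-0.0005,0,0,0,0,1, -0.0019,-0.0006,0,0,0,0,1]' >/dev/null; python3 guard.py 11 &&
python3 -m crank '[-0.0004,-0.00013,0,0,0,0,1, -0.0008,-0.00026,0,0,0,0,1, -0.0012,-0.0004,0,0,0,0,1, -0.0016,-0.0005,0,0,0,0,1, -0.0019,-0.0006,0,0,0,0,1]' >/dev/null; python3 guard.py 11 &&
python3 -m crank '[-0.0004,-0.00013,0,0,0,0,1, -0.0008,-0.00026,0,0,0,0,1, -0.0012,-0.0004,0,0,0,0,1, -0.0016,-0.0005,0,0,0,0,1, -0.0019,-0.0006,0,0,0,0,1]' >/dev/null; python3 guard.py 11
```

```text
tool x 59.5 push 7.7 lat -3.1 t 23.375
tool x 59.9 push 10.2 lat -2.4 t 24.0
tool x 60.2 push 13.8 lat -1.3 t 24.625
tool x 60.2 push 13.8 lat -1.3 t 24.625
tool x 60.2 push 13.8 lat -1.3 t 24.625
tool x 60.2 push 13.8 lat -1.3 t 24.625
tool x 60.2 push 13.8 lat -1.3 t 24.625
```

Run:
```python
from m import *
survey(['tile','push_face','slide'])
c=camera('scene');cv2.imwrite('pics/p5.png',cv2.resize(c['image'][210:360,240:440,::-1],(800,600)))
```

```text
scene tile 0.75 [327. 321.] [467.8 -70.7]
scene push_face 0.72 [283. 335.] [520.4 -53. ]
scene slide 0.88 [303. 332.] [517.7 -53.3]
```

View pics/p5.png

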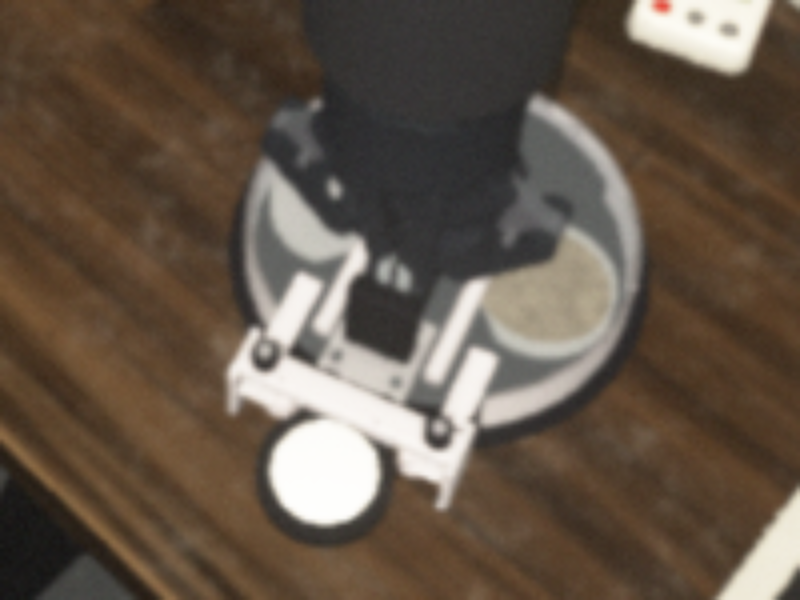

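The tile stands out of the mouth, about 125 mm from the axis (crop pixel (325,475)). The force climbed 5 → 13.8 N while the handle moved only about 1 mm, so that is the stop. Now I back off and lift.

```bash
python3 -m crank '[0.016,0.0053,0,0,0,0,1, 0.032,0.0106,0,0,0,0,1, 0.048,0.0159,0,0,0,0,1, 0.064,0.0212,0,0,0,0,1, 0.08,0.0265,0,0,0,0,1]' >/dev/null; python3 guard.py 11
python3 -m crank '[0.016,0.0053,0,0,0,0,1, 0.032,0.0106,0,0,0,0,1, 0.048,0.0159,0,0,0,0,1, 0.064,0.0212,0,0,0,0,1, 0.08,0.0265,0,0,0,0,1]' >/dev/null; python3 guard.py 11
python3 -m crank '[0,0,0.05,0,0,0,1, 0,0,0.1,0,0,0,1, 0,0,0.2,0,0,0,1, 0,0,0.3,0,0,0,1, 0,0,0.3,0,0,0,1]'
python3 - <<'E'
from m import *
survey(['tile','push_face','slide','mouth','empty_dish','meal_dish','stapler','brush'])
c=camera('scene');blobs('scene',c,cloud(c));cv2.imwrite('pics/p6.png',cv2.resize(c['image'][210:360,240:440,::-1],(800,600)))
E
```

```text
tool x 19.9 push 2.2 lat 2.3 t 25.7
tool x -21.8 push 0.4 lat 0.5 t 26.325
time: 26.95
tool_pos: [609.1, -27.4, 386.4]
ee_rot: [[-0.949, -0.316, 0.007], [-0.316, 0.949, 0.001], [-0.007, -0.001, -1.0]]
wrist_force: [-0.5, 0.2, -0.4]
gripper_width: 0.2
top tile 0.6 [282. 390.] [460.9 -68.4]
top mouth 0.86 [265. 389.] [493.9 -63.8]
scene tile 0.66 [331. 319.] [459.9 -73.7]
scene push_face 0.94 [255. 352.] [583.1 -37.1]
scene slide 0.69 [276. 344.] [576.1 -31.1]
scene mouth 0.91 [313. 327.] [489.8 -63.7]
scene empty_dish 0.31 [253. 350.] [622.7  -8.2]
scene stapler 0.8 [176. 236.] [609.1 317.4]
scene brush 0.55 [195. 214.] [535.8 309.3]
scene z59-70 119 mean [650.7 -16.6  61.7] min [632. -27.  59.] max [671.  -5.  65.]
scene z59-70 60 mean [573.9 -43.   64.8] min [568. -55.  59.] max [584. -27.  70.]
scene z74+ 127 mean [576.5 -40.   78.9] min [567. -55.  74.] max [586. -24.  83.]
scene z24-31 4865 mean [586.1 -39.1  26.8] min [ 488. -126.   24.] max [679.  56.  31.]
scene z24-31 8 mean [578.1 -15.   27.3] min [570. -17.  24.] max [584. -13.  31.]
```

View pics/p6.png

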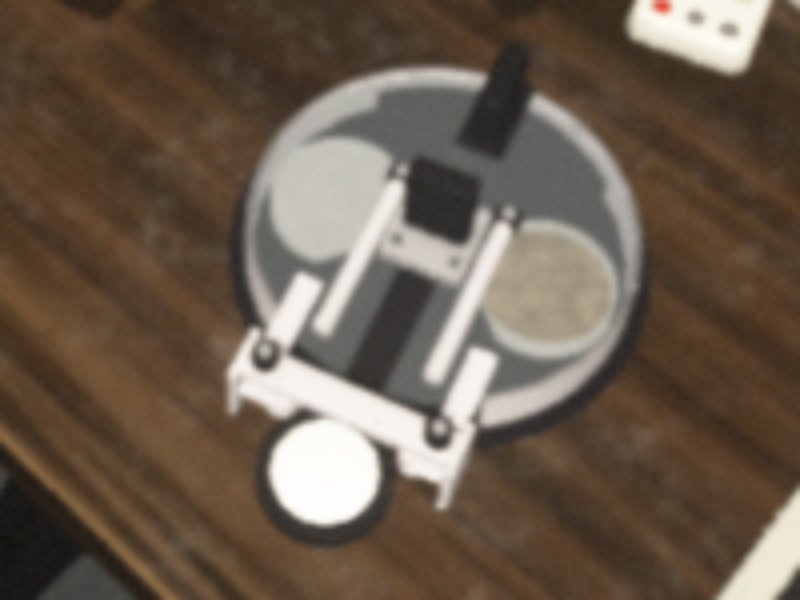

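The slide is back home (handle blob centre (576.5,-40), the same as before the push). The tile is out at crop pixel (325,475), and both dishes are in their bays. I hand in.

```bash
python3 -c "
from rig import job; print(job.job_done())"
```

```text
the job is handed in; nothing more can be done
None
```

I gripped the rib and turned the cover about -149°, which put the slot over the tile's bay. With the fingers closed I pushed the slide out. The rollers peaked at about 10 N, and I stopped when the force rose steeply to 13.8 N at a stroke of about 67 mm. Then I backed off, lifted clear and handed in at about 27 s.

**Last checks:**
- **Tile:** it stands in front of the mouth, about 132 mm from the axis by the final landmarks, and had not moved in the picture since the push.
- **Slide:** the handle is back where it was before the push, within 1 mm.
- **Dishes:** both are seen in their bays in the final picture. The networks gave no usable position for either dish; the only report was a false one for the empty dish, with confidence 0.31.
- **Stapler and brush:** the scene-camera landmarks shifted only 4 to 10 mm, which looks like detection noise, and the arm was never near them.
- **Arm:** the wrist force was about zero, so the robot touches nothing.

No check failed.

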